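# Hang the keyhole hook on the utensil board

## Robot

A 7-joint arm with a two-finger parallel gripper is mounted at the origin on a cart in front of the work surface, level with it; the furniture and walls round the work are solid. World frame = base frame: x ahead of the robot, y to its left, z up, the work surface at z = 0. Lengths are in m, angles in rad, forces in N, time in s.
With the tool pointing down it reaches from about 0.4 to 0.875 m from the base axis. Payload 19.3 kg.
Tool frame: the origin (TCP) lies at the very end of the fingers, on their centre line; the grasp point (between the pads) lies 19 mm behind it; z points along the fingers, y is the line along which they close (so a half turn about z gives the same grasp; the last joint's range is limited). The gripper opens to 85 mm and grips with 20 to 120 N. Pads are 22 mm wide; open, the fingers measure 114 mm over their backs; the gripper's body (76 mm by 85 mm) begins 54 mm behind the grasp point. The pads swing forward as they close: fully open they stand 13 mm farther back than shut.
Start: joints at [-1.398, 0.521, -0.036, 1.599, 0.021, 1.021, -0.113], TCP at [0.15, 0.607, 0.231] pointing down, gripper open.
Joint ranges: [-2.91, 2.91], [-0.3, 2.13], [-1.5, 1.42], [0.17, 2.43], [-1.26, 4.41], [0.16, 1.93], [-2.52, 2.52]. Speed limits (rad/s): [1.89, 1.89, 2.39, 2.39, 3.01, 3.01, 3.01].

## Interface

Orientations are given as [roll, pitch, yaw] about the fixed x, y, z axes, in that order (R = Rz(yaw) Ry(pitch) Rx(roll)).
In Python, from workcell import bot gives the robot as it stands.
- The arm moves only by the shell command python3 -m crank 'ROWS' [FORCE]. ROWS is a JSON object of lists of equal length, an entry for each row: "travel": the shift along the world's x, y, z in cm, a list of three; "turn": the turn, a rotation vector about the world's x, y, z in degrees, a list of three; "gripper": the closure, from 0 (fully open) to 1 (shut). A call has exactly 5 rows; each row is the pose to reach, as a shift and turn from the pose commanded when the call began; what a row does not reach only later rows make up. A row lasts 1/10 s, in which the tool goes at most 50 mm and 8.59 degrees, less where a joint would pass 70% of its speed; a pose out of reach is approached as far as the arm can. A call with a gripper value outside its range is refused whole. The fingers move at their own pace and stop on an object; FORCE is the grip in N (left out, the last holds). Time passes only in rows, so rows that repeat a pose let the fingers close, or fill a call up. It gives the time, the measured TCP pose, the force, the opening and the grip force at its end, in the units of the state.
- bot.observe(): the state, without advancing time (a new reading comes with each control period).
- bot.grab_frame(name): name is "side" or "top"; returns a dict with "pixels" (420x560x3 uint8, red, green, blue), "fx", "fy", "cx", "cy" (pixels), "extrinsics" (4x4, takes a point from world to camera coordinates). Camera axes: x right, y down, z forward; pixel columns grow to the right and rows downward; lengths in m; the calibration is good to about 2 mm. A picture is of the moment at which its call begins. There is no depth.
- bot.job_done(): hands the job in; it is judged then, once.
The state is a dict: "clock": time; "qpos": joint angles; "qd": joint speeds; "joint_efforts": joint torques, N m; "position": TCP position; "tool_rot": TCP orientation; "force": force on the tool from outside, world axes, zero at the start; "moment": the same for the moment, N m; "grip_width": finger opening in m; "finger_force": force on a finger pad.
Only numpy, scipy, OpenCV 4.12 (cv2) and the standard library are available. Lean on these libraries where they do the work, as an engineer would, in place of code of your own. Each camera call takes 0.05 s, during which the arm holds its last target. There are 200 camera calls.

## Task

Pick up the blue steel hook by its upturned tongue and hang it on the headed stud of the wooden board: slip the big round end of its keyhole over the stud's head, then slide the hook straight down until it is fully home behind the head, and let go. The stud may sit off to one side along its track, so feel for it gently, never pressing hard (over about 20 N) against the board or its stud, and leave the mug, egg timer and spice jar where they are.

Things in the scene. Friction and masses are not known exactly. Their poses are not given: they have to be found in the camera images.
- hook: Blue steel J-shaped hook, 0.15-0.31 kg, standing upright. Origin under the middle of its back plate; z up, -x to its front. Back plate 92 wide (y) x 106 tall x 6 mm thick (x -3 to +3). A bar 8 mm thick, 34 wide, runs 65 mm forward along its underside to an upright tongue with black cap, 20 (x) x 16 (y) mm, centred at x = -55, top 86 mm up; 42 mm free between tongue and plate.
- hook_grip (a point): Middle of the hook's tongue at the height of the round hole (x = -55, y = 0, z = 62 mm in the hook's frame); grip the tongue across its 16 mm (y). Axes as the hook's.
- hook_hole (a point): Centre of the keyhole's round end, diameter 23 mm, on the back face of the hook's plate (x = +3, y = 0, z = 62 mm in the hook's frame; axes as the hook's). A slot 12 mm wide runs straight up from it to z = 85.5 mm. The keyhole goes right through the plate.
- hook_seat (a point): Point on the back face of the hook's plate, 20 mm above hook_hole, where the axis of the stud lies when the hook hangs fully home (shank against the top end of the slot); axes as the hook's.
- board: Light wooden board, fixed on the worktop: face 130 mm wide, top at 194 mm, 18 mm thick; its dark foot (150 mm wide) lies behind the face. Origin on the worktop under the middle of the front face; x points into the board, away from the robot; z up. The stud stands out of the face towards -x, 165 mm up.
- board_mid (a point): Point on the face at the track's middle, 165 mm up, level with the stud; axes as the board's. The stud is clamped up to 20 mm from it along y (not reported) and stays there. Shank 7 mm thick; domed brass head, diameter 19: flat back 10.5, front 16 mm off the face. Pushed, it springs in: from 2 N, +0.6 N per mm, solid stop after 7 mm (6.3 N); it springs out when the hole comes over it.
- mug: White spotted mug, 91 mm tall; origin under it. Bystander.
- egg_timer: Red and white kitchen timer, 64 mm wide, 55 mm tall; origin under its centre. Bystander.
- spice_jar: Spice jar with red cap, 45 mm wide, 106 mm tall; origin under its centre. Bystander.

How it is judged:
By the outcome, as a careful person would: the job done as asked, in the order asked, and still so for the second after the job is handed in, with the robot touching nothing.
It also fails if it takes over 64 s, if anything falls off the work surface, if the arm or the gripper's body presses on something with over 40 N, if the wrist force passes 120 N, or if a joint passes its speed limit or range.

## Working session

There is one attempt and no reset: what is moved stays moved. The work goes in short steps, Python scripts to look and compute and a shell command to move; the robot and the scene stay as the last step left them, time stands still between calls to the robot, and variables do not carry over. Pictures are saved under pics/ and viewed, at most 10 in all, crops included, and the job is handed in when it is done.

```bash
ls; mkdir -p pics
python3 - <<'E'
from workcell import bot
import cv2,numpy as np
s=bot.observe()
print({k:np.round(v,3).tolist() for k,v in s.items()})
for n in("side","top"):
    f=bot.grab_frame(n); cv2.imwrite(f"pics/{n}0.png",f["pixels"][:,:,::-1]); print(n,f["fx"],f["fy"],f["cx"],f["cy"],np.round(f["extrinsics"],4).tolist())
E
```

```text
pics
{'clock': 0.0, 'qpos': [-1.398, 0.522, -0.036, 1.6, 0.021, 1.021, -0.113], 'qd': [-0.0, -0.001, 0.0, -0.001, -0.0, 0.001, -0.0], 'joint_efforts': [0.0, -92.713, 1.98, -36.993, 0.018, 0.008, -0.0], 'position': [0.15, 0.606, 0.231], 'tool_rot': [-3.14, 0.0, 2.899], 'force': [-0.419, 0.065, -0.255], 'moment': [0.007, -0.028, -0.003], 'finger_force': 0.0, 'grip_width': 0.085}
side 454.60874006051455 454.60874006051455 283.64673284888374 212.70760388781932 [[0.8264, -0.563, -0.0091, -0.4414], [-0.2917, -0.4142, -0.8622, 0.305], [0.4816, 0.7152, -0.5065, 0.8155], [0.0, 0.0, 0.0, 1.0]]
top 427.781923332686 427.781923332686 277.93823995546046 211.90164819283112 [[0.0069, -0.9997, -0.0218, 0.0865], [-0.9948, -0.0046, -0.1013, 0.5718], [0.1011, 0.0224, -0.9946, 0.9183], [0.0, 0.0, 0.0, 1.0]]
```

View pics/side0.png

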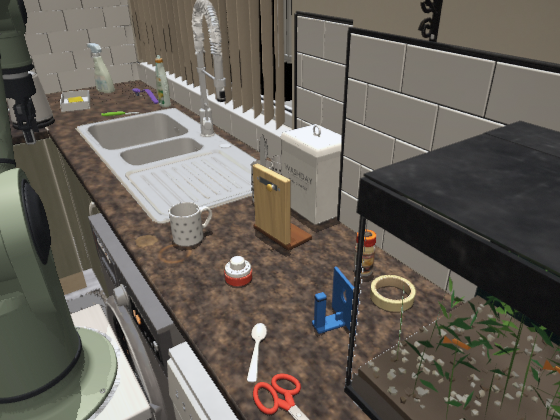

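View pics/top0.png

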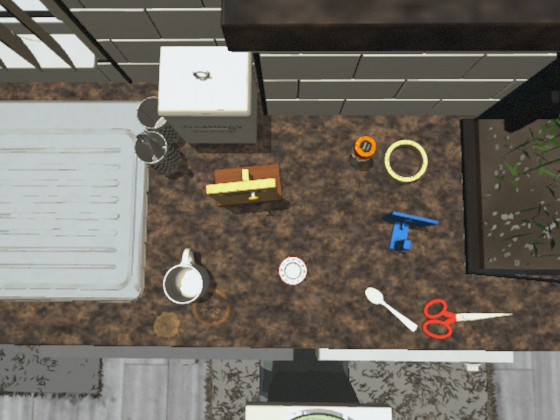

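The side view shows the hook at about (335,300) and the board at (272,205). In the top view they are at about (410,230) and (245,190), with the stud near (253,195). I'll enlarge these four areas.

Run:
```python
import cv2,numpy as np
a=cv2.imread("pics/side0.png");b=cv2.imread("pics/top0.png")
def c(i,x,y,w,h,s=5):
    return cv2.resize(i[y:y+h,x:x+w],None,fx=s,fy=s,interpolation=cv2.INTER_CUBIC)
# hook side 300..380,260..340 ; top 375..455,195..275
cv2.imwrite("pics/c1.png",np.hstack([c(a,300,260,66,80,6),c(b,380,195,66,80,6)]))
cv2.imwrite("pics/c2.png",np.hstack([c(a,245,155,66,100,6),c(b,200,145,66,100,6)]) [:600])
cv2.imwrite("pics/c2.png",np.hstack([c(a,245,155,66,100,6),c(b,202,155,66+20,100,6)])[:600,:800])
```

```text
(no output)
```

View pics/c1.png

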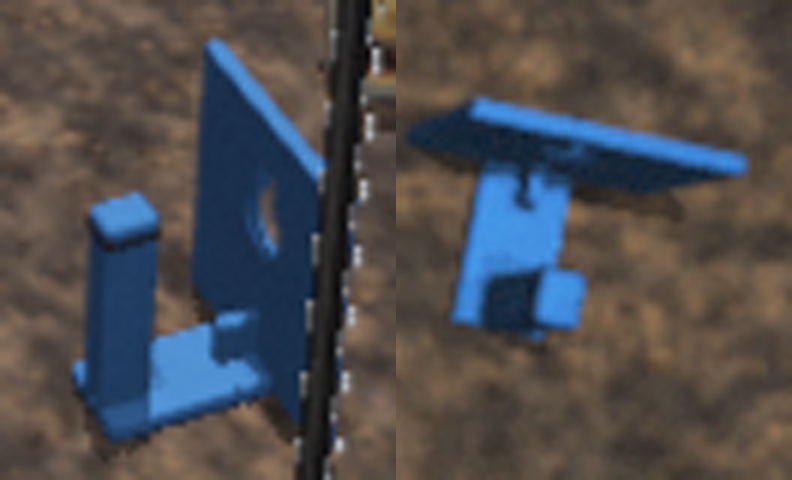

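View pics/c2.png

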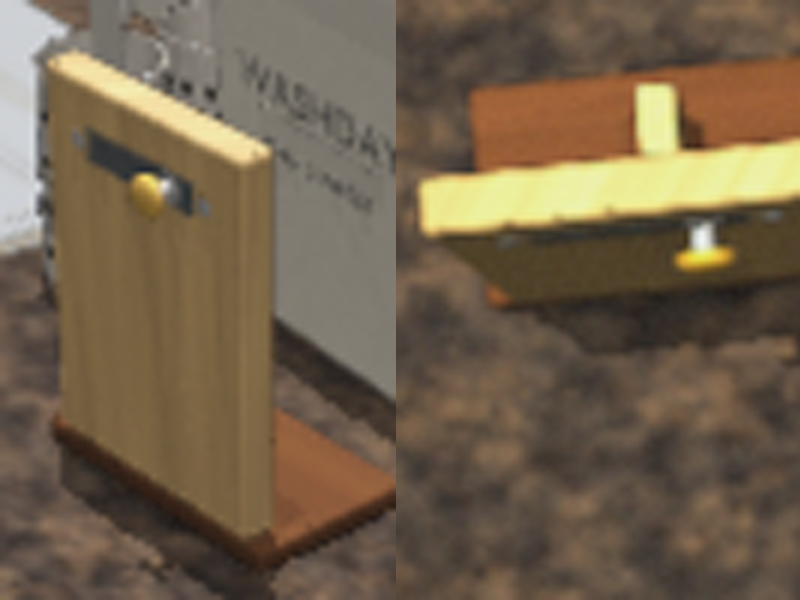

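The enlarged hook crop shows the tongue cap and plate corners clearly in both views. The board crop shows the board's edges and the brass stud head, at crop (148,195) side and (705,258) top. Next I fit the poses.

```bash
cat > h.py <<'E'
import numpy as np
from scipy.optimize import least_squares
from scipy.spatial.transform import Rotation as R
C={"side":(454.609,283.647,212.708,np.array([[0.8264,-0.563,-0.0091,-0.4414],[-0.2917,-0.4142,-0.8622,0.305],[0.4816,0.7152,-0.5065,0.8155]])),
"top":(427.782,277.938,211.902,np.array([[0.0069,-0.9997,-0.0218,0.0865],[-0.9948,-0.0046,-0.1013,0.5718],[0.1011,0.0224,-0.9946,0.9183]]))}
def proj(n,p):
    f,cx,cy,E=C[n]; q=E[:,:3]@np.asarray(p)+E[:,3]; return np.array([cx+f*q[0]/q[2],cy+f*q[1]/q[2]])
def tri(a,b):
    r=least_squares(lambda p:np.r_[proj("side",p)-a,proj("top",p)-b],[.5,0,.1]); return r.x,np.abs(r.fun).max()
def px(ox,oy,x,y,s=6): return np.array([ox+(x+.5)/s-.5,oy+(y+.5)/s-.5])
def world(pose,l):
    x,y,w=pose; c,s=np.cos(w),np.sin(w); return np.array([x+c*l[0]-s*l[1],y+s*l[0]+c*l[1],l[2]])
def fit(obs,x0):
    r=least_squares(lambda p:np.concatenate([proj(n,world(p,l))-u for n,l,u in obs]),x0); return r.x,r.fun.reshape(-1,2).round(1).tolist()
E
python3 - <<'E'
from h import *
hs=lambda x,y:px(300,260,x,y); ht=lambda x,y:px(380,195,x-396,y)
bs=lambda x,y:px(245,155,x,y); bt=lambda x,y:px(202,155,x-396,y)
print("tongue top",tri(hs(124,213),ht(560,298)))
print("plate left top",tri(hs(210,42),ht(474,104)))
print("stud head",tri(bs(148,195),bt(705,257)))
print("board front-left top",tri(bs(50,65),bt(424,236)))
m=1e-3
T="top";S="side"
print("hook",fit([(S,np.array([-55,0,86])*m,hs(124,213)),(T,np.array([-55,0,86])*m,ht(560,298)),
 (S,np.array([0,46,106])*m,hs(210,42)),(T,np.array([0,46,106])*m,ht(474,104)),(T,np.array([0,-46,106])*m,ht(746,167))],[.45,-.2,-.2]))
print("board",fit([(S,np.array([0,65,194])*m,bs(50,65)),(S,np.array([0,-65,194])*m,bs(243,166)),(T,np.array([0,65,194])*m,bt(424,236)),(T,np.array([18,65,194])*m,bt(421,180)),(S,np.array([18,-65,194])*m,bs(271,154))],[.6,.1,.1]))
E
```

```text
tongue top (array([ 0.50017219, -0.1778426 ,  0.08355801]), np.float64(0.050828722234257384))
plate left top (array([ 0.56416396, -0.14423655,  0.10436173]), np.float64(0.3645591408420614))
stud head (array([0.58523678, 0.13456454, 0.16373519]), np.float64(0.06682929962579465))
board front-left top (array([0.58883722, 0.2192939 , 0.18900859]), np.float64(0.6040846594114839))
hook (array([ 0.55362443, -0.18966126, -0.21446132]), [[-0.1, -0.9], [0.4, 0.1], [0.3, -0.5], [0.2, 0.6], [-0.1, -0.0]])
board (array([0.5926336 , 0.15271503, 0.0813894 ]), [[-0.8, -1.4], [-0.8, -0.7], [0.7, 0.0], [0.6, -0.2], [0.4, -0.8]])
```

```bash
Z='[0,0,0]'
python3 -m crank '{"travel":[[3.4,-3.4,0],[6.8,-6.8,0],[10.2,-10.2,0],[13.6,-13.6,0],[17,-17,0]],"turn":[[0,0,0],[0,0,0],[0,0,0],[0,0,0],[0,0,0]],"gripper":[0,0,0,0,0]}' 40
python3 -m crank '{"travel":[[2.5,-4.1,0],[5,-8.2,0],[7.5,-12.3,0],[10,-16.4,0],[12.5,-20.5,0]],"turn":[[0,0,0],[0,0,0],[0,0,0],[0,0,0],[0,0,0]],"gripper":[0,0,0,0,0]}'
python3 -m crank '{"travel":[[0.3,-4.6,0],[0.6,-9.2,0],[0.9,-13.8,0],[1.2,-18.4,0],[1.5,-23,0]],"turn":[[0,0,0],[0,0,0],[0,0,0],[0,0,0],[0,0,0]],"gripper":[0,0,0,0,0]}'
```

```text
clock: 0.6
position: [0.3213, 0.435, 0.2312]
tool_rot: [-3.141, -0.0, 2.899]
force: [0.9, 0.9, 0.4]
grip_width: 0.0854
finger_force: 0.0
clock: 1.1
position: [0.4459, 0.2298, 0.2313]
tool_rot: [-3.142, -0.0, 2.899]
force: [0.5, -0.0, -0.8]
grip_width: 0.0853
finger_force: 0.0
clock: 1.6
position: [0.46, -0.0002, 0.2313]
tool_rot: [3.142, 0.0, 2.899]
force: [1.7, 0.0, -0.5]
grip_width: 0.0853
finger_force: 0.0
```

```bash
python3 -m crank '{"travel":[[0.9,-4.3,0],[1.8,-8.6,0],[2.7,-13,0],[3.6,-16,0],[4,-17.8,0]],"turn":[[0,0,0],[0,0,0.5],[0,0,1],[0,0,1.6],[0,0,1.6]],"gripper":[0,0,0,0,0]}'
python3 -m crank '{"travel":[[0,0,-4],[0,0,-8],[0,0,-12],[0,0,-12.5],[0,0,-12.5]],"turn":[[0,0,0],[0,0,0],[0,0,0],[0,0,0],[0,0,0]],"gripper":[0,0,0.3,0.3,0.3]}'
python3 - <<'E'
from workcell import bot
import cv2,numpy as np
im=[cv2.resize(bot.grab_frame(n)["pixels"][y:y+150,x:x+100,::-1],None,fx=4,fy=4,interpolation=cv2.INTER_CUBIC) for n,x,y in(("side",285,200),("top",360,150))]
cv2.imwrite("pics/p3.png",np.hstack(im))
E
```

```text
clock: 2.1
position: [0.5003, -0.1791, 0.2311]
tool_rot: [-3.141, -0.0, 2.925]
force: [0.8, 0.8, 0.2]
grip_width: 0.0855
finger_force: 0.0
clock: 2.6
position: [0.4999, -0.1764, 0.1062]
tool_rot: [-3.141, -0.002, 2.927]
force: [0.7, -0.0, 1.0]
grip_width: 0.06
finger_force: 0.0
```

View pics/p3.png

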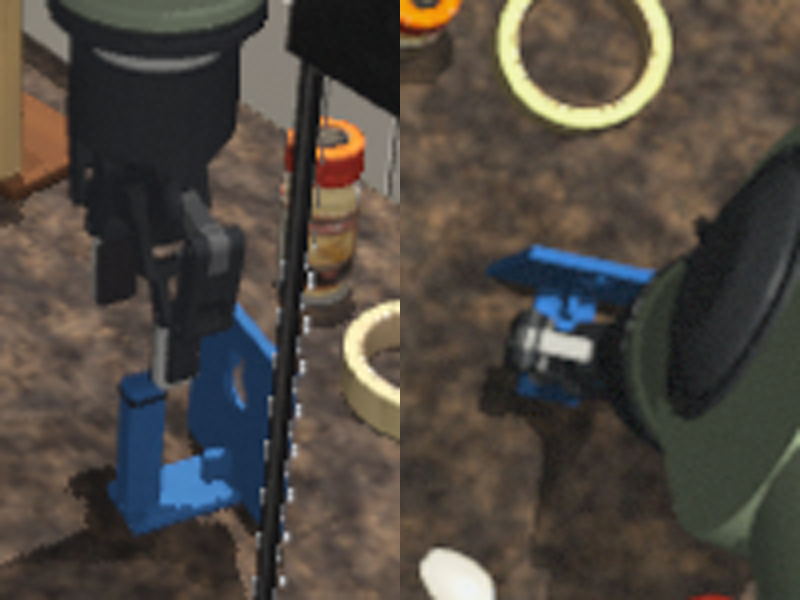

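The picture shows the fingers straddling the tongue, cap at crop (142,385). I'll go down and grip.

```bash
python3 -m crank '{"travel":[[0,0,-2],[0,0,-4],[0,0,-6],[0,0,-6],[0,0,-6]],"turn":[[0,0,0],[0,0,0],[0,0,0],[0,0,0],[0,0,0]],"gripper":[0.3,0.3,0.3,0.6,0.7]}' 60
python3 -m crank '{"travel":[[0,0,0],[0,0,0],[0,0,0],[0,0,0],[0,0,0]],"turn":[[0,0,0],[0,0,0],[0,0,0],[0,0,0],[0,0,0]],"gripper":[0.8,0.9,1,1,1]}' 60
```

```text
clock: 3.2
position: [0.5011, -0.1766, 0.0479]
tool_rot: [-3.142, 0.002, 2.927]
force: [-0.0, -0.3, 0.2]
grip_width: 0.0313
finger_force: 0.0
clock: 3.7
position: [0.5012, -0.1766, 0.048]
tool_rot: [3.142, 0.002, 2.927]
force: [-2.2, 0.3, 11.2]
grip_width: 0.0154
finger_force: 58.6
```

```bash
python3 -m crank '{"travel":[[0,0,1],[0,0,3.5],[0,0,6.5],[0,0,9],[0,0,10.3]],"turn":[[0,0,0],[0,0,0],[0,0,0],[0,0,0],[0,0,0]],"gripper":[1,1,1,1,1]}'
python3 -m crank '{"travel":[[0,2,0],[0,6,0],[0,10,0],[0,14,0],[0,18,0]],"turn":[[0,0,2],[0,0,4],[0,0,6],[0,0,8],[0,0,10]],"gripper":[1,1,1,1,1]}'
python3 -m crank '{"travel":[[0,4,0],[0,8,0],[0,11,0],[0,12.5,0],[0,12.5,0]],"turn":[[0,0,2],[0,0,4],[0,0,6],[0,0,7.2],[0,0,7.2]],"gripper":[1,1,1,1,1]}'
python3 - <<'E'
from workcell import bot
import cv2,numpy as np
im=[cv2.resize(bot.grab_frame(n)["pixels"][y:y+100,x:x+66,::-1],None,fx=6,fy=6,interpolation=cv2.INTER_CUBIC) for n,x,y in(("side",230,155),("top",215,165))]
cv2.imwrite("pics/p4.png",np.hstack(im)[:600,:800])
o=bot.observe();print({k:np.round(o[k],4).tolist() for k in("position","tool_rot","force","moment","grip_width")})
E
```

```text
clock: 4.2
position: [0.501, -0.1766, 0.1523]
tool_rot: [3.142, 0.003, 2.927]
force: [0.6, 0.1, -2.4]
grip_width: 0.0154
finger_force: 58.5
clock: 4.7
position: [0.4999, 0.0052, 0.1496]
tool_rot: [3.142, 0.0, 3.102]
force: [0.3, 0.0, -2.6]
grip_width: 0.0154
finger_force: 58.7
clock: 5.2
position: [0.5, 0.1305, 0.1493]
tool_rot: [3.141, -0.0, -3.053]
force: [-0.3, -1.2, -1.6]
grip_width: 0.0151
finger_force: 58.7
{'position': [0.5003, 0.1277, 0.1493], 'tool_rot': [-3.141, -0.0002, -3.0573], 'force': [-0.3304, -0.454, -1.4485], 'moment': [-0.0524, 0.0452, -0.0096], 'grip_width': 0.0153}
```

View pics/p4.png

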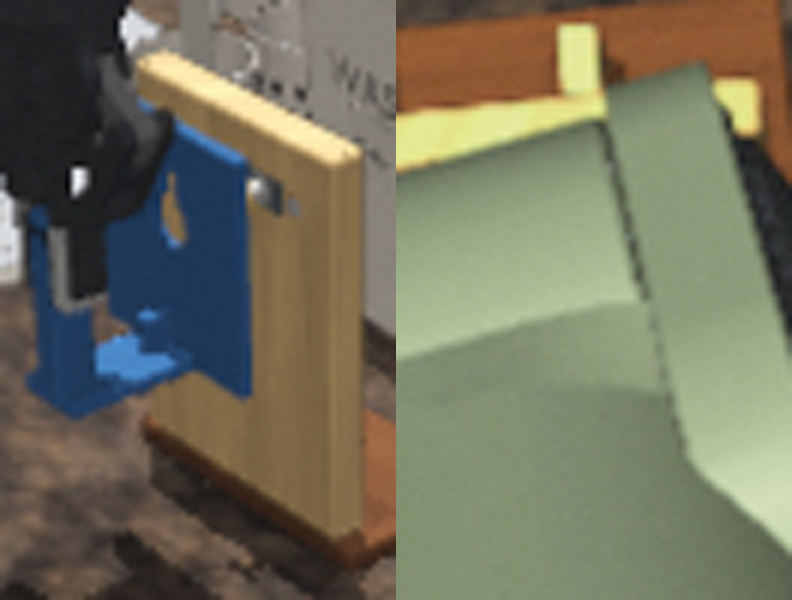

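The side view shows the hook upright in the fingers in front of the board; the arm hides it from above. I'll check its held pose against the prediction.

Run:
```python
from h import *
m=1e-3; y=.0843
def P(l,t=np.array([.5003,.1277,.1493]),o=np.array([-55,0,48])):
    return t+R.from_euler('z',y).apply((np.array(l)-o)*m)
for n,l,o in(("plate top right front",[-3,-46,106],(243,168)),("plate bottom right front",[-3,-46,0],(243,388)),("bottom right back",[3,-46,0],(251,395)),("top right back",[3,-46,106],(250,160)),("hole front",[-3,0,62],(174,224)),("slot top",[-3,0,85.5],(172,174)),("tongue base front right",[-65,-17,0],(75,417)),("tongue left front base",[-65,17,0],(30,383))):
    print(n,((proj("side",P(l))-[230,155]+.5)*6-.5).round(0),o)
s=np.array([.5852,.1346,.1637]);print("stud",proj("side",s))
```

```text
plate top right front [239. 161.] (243, 168)
plate bottom right front [246. 398.] (243, 388)
bottom right back [258. 393.] (251, 395)
top right back [252. 156.] (250, 160)
hole front [172. 220.] (174, 224)
slot top [170. 168.] (172, 174)
tongue base front right [ 77. 421.] (75, 417)
tongue left front base [ 29. 387.] (30, 383)
stud [269.29667607 187.08699846]
```

```bash
python3 -m crank '{"travel":[[0,0.02,0.17],[0.6,0.07,0.17],[1.2,0.12,0.17],[1.8,0.17,0.17],[1.8,0.17,0.17]],"turn":[[0,0,0],[0,0,0],[0,0,0],[0,0,0],[0,0,0]],"gripper":[1,1,1,1,1]}'
python3 -m crank '{"travel":[[0.1,0.01,0],[0.2,0.02,0],[0.4,0.03,0],[0.6,0.05,0],[0.6,0.05,0]],"turn":[[0,0,0],[0,0,0],[0,0,0],[0,0,0],[0,0,0]],"gripper":[1,1,1,1,1]}'
python3 -m crank '{"travel":[[0,0,0],[0.1,0.01,0],[0.2,0.02,0],[0.3,0.03,0],[0.4,0.03,0]],"turn":[[0,0,0],[0,0,0],[0,0,0],[0,0,0],[0,0,0]],"gripper":[1,1,1,1,1]}'
```

```text
clock: 5.8
position: [0.5192, 0.1302, 0.1509]
tool_rot: [-3.142, 0.0, -3.057]
force: [0.0, 0.3, -2.0]
grip_width: 0.0152
finger_force: 58.7
clock: 6.3
position: [0.5245, 0.1309, 0.151]
tool_rot: [-3.142, 0.0, -3.056]
force: [-0.8, 0.8, -1.8]
grip_width: 0.0155
finger_force: 58.7
clock: 6.8
position: [0.5284, 0.1312, 0.151]
tool_rot: [3.142, 0.0, -3.056]
force: [-0.1, 0.2, -2.0]
grip_width: 0.0156
finger_force: 58.7
```

```bash
for i in 1 2; do
python3 -m crank '{"travel":[[0.05,0,0],[0.1,0,0],[0.15,0,0],[0.2,0.01,0],[0.2,0.01,0]],"turn":[[0,0,0],[0,0,0],[0,0,0],[0,0,0],[0,0,0]],"gripper":[1,1,1,1,1]}' | grep -E "pos|^force"
done
```

```text
position: [0.5303, 0.1313, 0.151]
force: [-0.1, 0.3, -2.0]
position: [0.5324, 0.1314, 0.151]
force: [-0.4, 0.4, -1.8]
```

Run:
```python
from workcell import bot
import cv2,numpy as np
cv2.imwrite("pics/p5.png",cv2.resize(bot.grab_frame("side")["pixels"][160:240,235:310,::-1],None,fx=7,fy=7,interpolation=cv2.INTER_CUBIC))
```

```text
(no output)
```

View pics/p5.png

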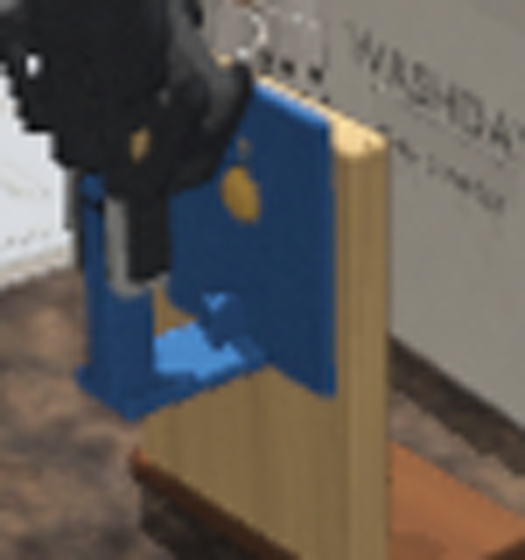

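The picture shows brass filling the keyhole's round end at about (242,193), so the hole is over the head. I'll ease forward to a light touch of the board.

```bash
for i in 1 2 3; do
python3 -m crank '{"travel":[[0.05,0,0],[0.1,0.01,0],[0.15,0.01,0],[0.2,0.02,0],[0.2,0.02,0]],"turn":[[0,0,0],[0,0,0],[0,0,0],[0,0,0],[0,0,0]],"gripper":[1,1,1,1,1]}' | grep -E "pos|^force"
done
```

```text
position: [0.5344, 0.1316, 0.151]
force: [-0.8, 0.5, -1.2]
position: [0.5364, 0.1318, 0.151]
force: [0.0, 0.1, -1.2]
position: [0.5381, 0.1319, 0.1509]
force: [-2.9, -0.6, -0.9]
```

```bash
python3 -m crank '{"travel":[[0.02,0,0],[0.04,0,0],[0.06,0,0],[0.1,0.01,0],[0.1,0.01,0]],"turn":[[0,0,0],[0,0,0],[0,0,0],[0,0,0],[0,0,0]],"gripper":[1,1,1,1,1]}' | grep -E "pos|^force"
python3 - <<'E'
from workcell import bot
import cv2,numpy as np
cv2.imwrite("pics/p6.png",cv2.resize(bot.grab_frame("side")["pixels"][160:240,235:310,::-1],None,fx=7,fy=7,interpolation=cv2.INTER_CUBIC))
E
```

```text
position: [0.5382, 0.1317, 0.1507]
force: [-9.9, -2.7, 3.1]
```

View pics/p6.png

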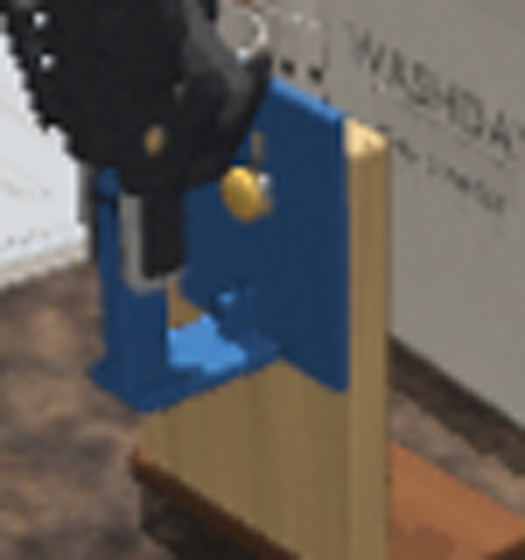

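The head now stands in front of the plate at (243,193), and the plate touches the board with about 10 N. I'll back off about 2 mm and slide down.

```bash
python3 -m crank '{"travel":[[-0.1,0,0],[-0.2,-0.02,0],[-0.3,-0.02,0],[-0.3,-0.02,0],[-0.3,-0.02,0]],"turn":[[0,0,0],[0,0,0],[0,0,0],[0,0,0],[0,0,0]],"gripper":[1,1,1,1,1]}' | grep -E "pos|^force"
python3 -m crank '{"travel":[[0,0,-0.1],[0,0,-0.3],[0,0,-0.5],[0,0,-0.7],[0,0,-0.8]],"turn":[[0,0,0],[0,0,0],[0,0,0],[0,0,0],[0,0,0]],"gripper":[1,1,1,1,1]}' | grep -E "pos|^force"
```

```text
position: [0.5365, 0.1319, 0.1511]
force: [0.4, 0.9, -1.2]
position: [0.5362, 0.1318, 0.1427]
force: [-0.2, 0.4, -1.2]
```

```bash
python3 -m crank '{"travel":[[0,0,-0.2],[0,0,-0.4],[0,0,-0.6],[0,0,-0.8],[0,0,-0.8]],"turn":[[0,0,0],[0,0,0],[0,0,0],[0,0,0],[0,0,0]],"gripper":[1,1,1,1,1]}' | grep -E "pos|^force"
python3 -m crank '{"travel":[[0,0,-0.05],[0,0,-0.1],[0,0,-0.15],[0,0,-0.2],[0,0,-0.2]],"turn":[[0,0,0],[0,0,0],[0,0,0],[0,0,0],[0,0,0]],"gripper":[1,1,1,1,1]}' | grep -E "pos|^force"
```

```text
position: [0.5361, 0.1318, 0.1347]
force: [0.4, 0.6, -0.9]
position: [0.5363, 0.1319, 0.133]
force: [-0.8, 0.5, -1.8]
```

```bash
for i in 1 2; do
python3 -m crank '{"travel":[[0,0,-0.03],[0,0,-0.06],[0,0,-0.1],[0,0,-0.1],[0,0,-0.1]],"turn":[[0,0,0],[0,0,0],[0,0,0],[0,0,0],[0,0,0]],"gripper":[1,1,1,1,1]}' | grep -E "pos|^force"
done
```

```text
position: [0.5363, 0.1319, 0.132]
force: [0.7, -0.5, -2.8]
position: [0.5363, 0.1319, 0.131]
force: [-0.4, 0.1, -0.4]
```

```bash
python3 -m crank '{"travel":[[0,0,-0.03],[0,0,-0.06],[0,0,-0.1],[0,0,-0.1],[0,0,-0.1]],"turn":[[0,0,0],[0,0,0],[0,0,0],[0,0,0],[0,0,0]],"gripper":[1,1,1,1,1]}' | grep -E "pos|^force"
```

```text
position: [0.5365, 0.1319, 0.1303]
force: [-2.3, 0.4, 6.1]
```

The shank has reached the slot's end at about the expected height. I'll release gently.

```bash
python3 -m crank '{"travel":[[0,0,0],[0,0,0],[0,0,0],[0,0,0],[0,0,0]],"turn":[[0,0,0],[0,0,0],[0,0,0],[0,0,0],[0,0,0]],"gripper":[1,1,1,0.8,0.7]}' 20
python3 -m crank '{"travel":[[0,0,0],[0,0,0],[0,0,0],[0,0,0],[0,0,0]],"turn":[[0,0,0],[0,0,0],[0,0,0],[0,0,0],[0,0,0]],"gripper":[0.6,0.5,0.5,0.5,0.5]}'
python3 - <<'E'
from workcell import bot
import cv2,numpy as np
cv2.imwrite("pics/p7.png",cv2.resize(bot.grab_frame("side")["pixels"][160:240,235:310,::-1],None,fx=7,fy=7,interpolation=cv2.INTER_CUBIC))
E
```

```text
clock: 13.9
position: [0.5363, 0.1319, 0.1299]
tool_rot: [3.142, -0.0, -3.056]
force: [-0.7, 0.1, 0.6]
grip_width: 0.0257
finger_force: 0.0
clock: 14.4
position: [0.5363, 0.1318, 0.13]
tool_rot: [-3.142, 0.0, -3.056]
force: [-0.1, 0.3, -0.2]
grip_width: 0.0426
finger_force: 0.0
```

View pics/p7.png

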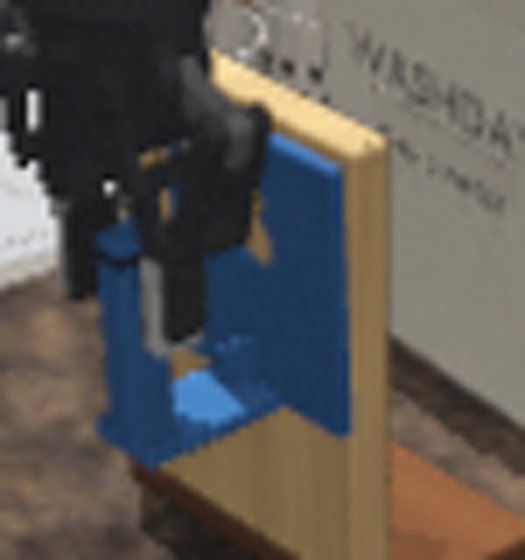

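The hook hangs on its own, with the keyhole's round end now below the head at (262,240). Now I retract straight up.

```bash
python3 -m crank '{"travel":[[0,0,1],[0,0,3],[0,0,5.5],[0,0,8],[0,0,10]],"turn":[[0,0,0],[0,0,0],[0,0,0],[0,0,0],[0,0,0]],"gripper":[0.5,0.5,0.5,0.5,0.5]}' | grep -E "pos|^force"
python3 -m crank '{"travel":[[-2,0,0],[-5,0,0],[-7,0,0],[-8,0,0],[-8,0,0]],"turn":[[0,0,0],[0,0,0],[0,0,0],[0,0,0],[0,0,0]],"gripper":[0.5,0.5,0.5,0.5,0.5]}' | grep -E "pos|^force"
python3 - <<'E'
from workcell import bot
import cv2,numpy as np
cv2.imwrite("pics/p8.png",cv2.resize(bot.grab_frame("side")["pixels"][130:290,160:390,::-1],None,fx=3.4,fy=3.4,interpolation=cv2.INTER_CUBIC))
E
```

```text
position: [0.5365, 0.1319, 0.2322]
force: [0.1, -0.7, 0.8]
position: [0.456, 0.132, 0.2307]
force: [0.3, -0.3, 0.3]
```

View pics/p8.png

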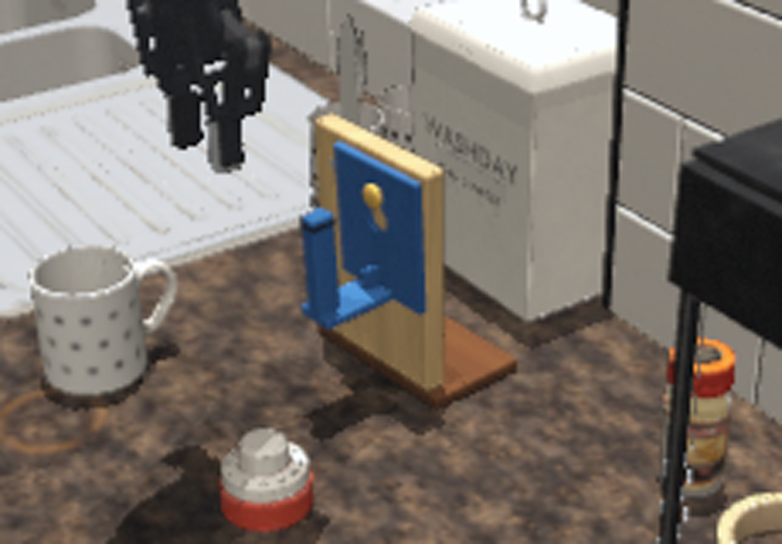

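The hook hangs home: the brass head is at (372,196) in the slot's top, with the round end below it. The bystanders are untouched.

```bash
python3 -c "from workcell import bot;print(bot.job_done())"
```

```text
the job is handed in; nothing more can be done
None
```

The hook hangs fully home behind the stud's head and is released; the hardest board contact I measured was about 10 N, the mug, egg timer and spice jar look undisturbed, and I handed the job in at about 15 s.

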